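# Balance the slotted turner on the utensil rest

## Task

Balance the pale slotted wooden turner, lying flat, crosswise over the top of the ridge of the white utensil rest, so that it stays level on the ridge alone with both ends clear of the worktop, and let go of it. Leave the dark wooden paddle where it lies.

Things in the scene. Friction and masses are not known exactly. Their poses are not given: they have to be found in the camera images.
- turner: Pale wooden turner lying flat, 290 mm long, 0.15 kg: handle 190 long, 20 wide, 18 high; square blade 100 x 75 x 12 with two slots; one flat underside. A thin black ring on the handle, 16 mm from the blade, marks its balance point. Origin: on the underside below the ring (and centre of mass). x points to the blade (blade end +116 mm, handle end -174 mm), y across, z up.
- rest: Fixed ceramic utensil rest: a white ridge 110 mm long, 34 thick, flat level top 60 above the worktop, on a blue foot plate 130 x 80 x 10. Origin: at worktop height under the ridge's centre. x along the ridge, y across it, z up. The turner lies crosswise along y, either way round, and balances if its centre of mass is within about 15 mm of the ridge's middle line.
- dark_paddle: Dark wooden paddle with a round blade, lying near the turner; a bystander. Handle 20 wide, 18 high, its end at x = -163 mm; blade a disc 84 mm across, 12 thick, reaching x = +111 mm. Black ring on the handle. Origin: on the underside below the ring; x points to the disc, z up. (Mind the wall cupboards: from 0.5 m above the worktop, beyond x = 0.6 m.)

How it is judged:
By the outcome, as a careful person would: the job done as asked, in the order asked, and still so for the second after the job is handed in, with the robot touching nothing.
It also fails if it takes over 38 s, if anything falls off the work surface, if the arm or the gripper's body presses on something with over 40 N, if the wrist force passes 120 N, or if a joint passes its speed limit or range.

## Robot

A 7-joint arm with a two-finger parallel gripper is mounted at the origin on a cart in front of the work surface, level with it; the furniture and walls round the work are solid. World frame = base frame: x ahead of the robot, y to its left, z up, the work surface at z = 0. Lengths are in m, angles in rad, forces in N, time in s.
With the tool pointing down it reaches from about 0.35 to 0.9 m from the base axis. Payload 8.1 kg.
Tool frame: the origin (TCP) lies midway between the tips of the shut fingers; the grasp point (between the pads) lies 19 mm behind it (bot.grip_point_offset is the z of the grasp point in the tool frame, in m); z points along the fingers, y is the line along which they close (so a half turn about z gives the same grasp; the last joint's range is limited). The gripper opens to 85 mm and grips with 20 to 120 N. Pads are 22 mm wide; open, the fingers measure 114 mm over their backs; the gripper's body (76 mm by 85 mm) begins 54 mm behind the grasp point. The pads swing forward as they close: fully open they stand 13 mm farther back than shut.
Start: joints at [1.238, 0.434, 0.025, 1.573, -0.012, 1.134, -0.075], TCP at [0.142, -0.609, 0.231] pointing down, gripper open.
Joint ranges: [-2.62, 2.62], [-0.44, 2.09], [-1.27, 1.32], [0.08, 2.57], [-1.32, 4.46], [0.12, 2], [-2.74, 2.74]. Speed limits (rad/s): [2.22, 2.22, 3.01, 3.01, 3.14, 3.14, 3.14].

## Interface

Orientations are given as a unit quaternion [w, x, y, z].
In Python, from plant import bot, imaging, job gives the robot as it stands.
- The arm moves only by the shell command python3 -m handwheel 'ROWS' [OPENING] [FORCE]. ROWS is a JSON object of lists of equal length, an entry for each row: "delta_pos": the shift along the tool's x, y, z in mm, a list of three; "twist": the turn about the tool's z in rad. A call has exactly 10 rows; each row shifts and turns the commanded pose from where the row before left it, along the tool's axes as they then stand; what a row does not reach is not made up. A row lasts 1/10 s, in which the tool goes at most 50 mm and 8.59 degrees, less where a joint would pass 70% of its speed; a pose out of reach is approached as far as the arm can. A call with a gripper value outside its range is refused whole. OPENING is the closure, from -1 (fully open) to 1 (shut), so that 0 is half open, set as the call begins (- or left out, the last holds). The fingers move at their own pace and stop on an object; FORCE is the grip in N (left out, the last holds). Time passes only in rows, so rows that do not move let the fingers close, or fill a call up. It gives the time, the measured TCP pose, the force, the opening and the grip force at its end, in the units of the state.
- bot.observe(): the state, without advancing time (a new reading comes with each control period).
- imaging.snapshot(name): name is "scene" or "top"; returns a dict with "img" (480x640x3 uint8, red, green, blue), "camera_matrix" (3x3 intrinsics, pixels), "k1" (the pictures are not rectified: a ray, as slopes to the right and down, at radius r is drawn at 1 + k1 r^2 times it, then the intrinsics apply), "R" (3x3) and "t" (3): a world point X has camera coordinates R X + t. Camera axes: x right, y down, z forward; pixel columns grow to the right and rows downward; lengths in m; the calibration is good to about 2 mm. A picture is of the moment at which its call begins. There is no depth.
- job.finish_job(): hands the job in; it is judged then, once.
The state is a dict: "t": time; "qpos": joint angles; "qd": joint speeds; "effort": joint torques, N m; "eef_pos": TCP position; "tool_rot": TCP orientation; "force": force on the tool from outside, world axes, zero at the start; "ft_torque": the same for the moment, N m; "width": finger opening in m; "finger_force": force on a finger pad.
Only numpy, scipy, OpenCV 4.12 (cv2) and the standard library are available. Lean on these libraries where they do the work, as an engineer would, in place of code of your own. Each camera call takes 0.05 s, during which the arm holds its last target. There are 200 camera calls.

## Working session

There is one attempt and no reset: what is moved stays moved. The work goes in short steps, Python scripts to look and compute and a shell command to move; the robot and the scene stay as the last step left them, time stands still between calls to the robot, and variables do not carry over. Pictures are saved under pics/ and viewed, at most 10 in all, crops included, and the job is handed in when it is done.

```bash
mkdir -p pics; python3 - <<'E'
from plant import bot, imaging
import cv2,numpy as np
for n in("top","scene"):
    s=imaging.snapshot(n); cv2.imwrite(f"pics/{n}0.png",s["img"][:,:,::-1]); np.savez(f"{n}0.npz",**s)
    print(n,s["k1"],np.round(-s["R"].T@s["t"],3))
o=bot.observe();print({k:np.round(v,3) for k,v in o.items()},bot.grip_point_offset)
E
```

```text
top -0.05793281367161768 [ 0.405 -0.116  1.28 ]
scene -0.16297290136160084 [0.144 0.341 1.079]
{'t': np.float64(0.1), 'qpos': array([ 1.238,  0.435,  0.025,  1.574, -0.012,  1.134, -0.075]), 'qd': array([ 0.   ,  0.   , -0.001, -0.001,  0.001,  0.   ,  0.   ]), 'effort': array([ 3.0000e-03, -6.7175e+01,  1.0280e+00, -3.1690e+01,  1.6000e-02,
        7.0000e-03, -0.0000e+00]), 'eef_pos': array([ 0.142, -0.608,  0.231]), 'tool_rot': array([-0.001,  0.993,  0.115, -0.   ]), 'force': array([0.539, 0.455, 0.47 ]), 'ft_torque': array([-0.049, -0.004,  0.072]), 'finger_force': np.float64(0.0), 'width': np.float64(0.086)} -0.0187
```

View pics/top0.png

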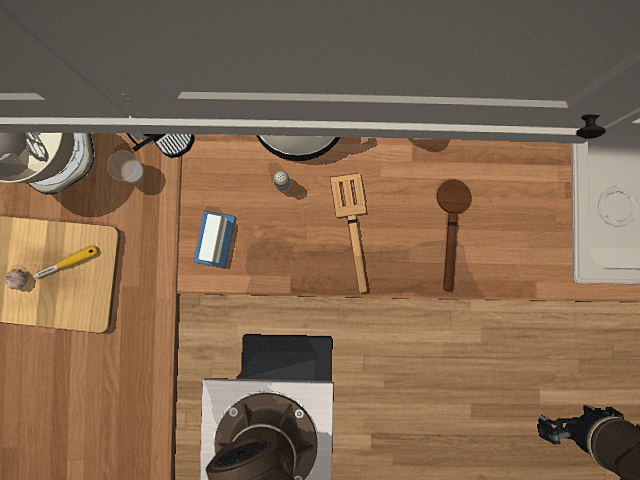

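View pics/scene0.png

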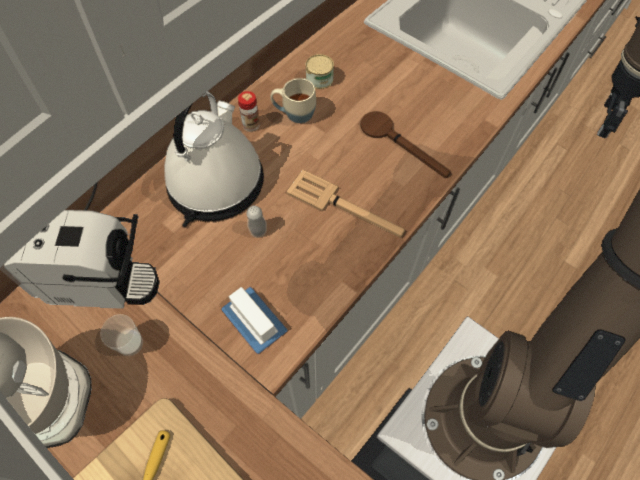

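The top view shows the turner with its blade at about (348,195), the ring near (352,217) and the handle end near (363,290). The rest is at about (215,239), the dark paddle at (452,235) and a salt shaker at (282,180). The scene view agrees.

```bash
cat > h.py <<'E'
import numpy as np,cv2
def cast(s,px,z):
    K=s["camera_matrix"];k=float(s["k1"]);R=s["R"];t=s["t"]
    n=cv2.undistortPoints(np.float64(px).reshape(-1,1,2),K,np.array([k,0,0,0,0.]),None)[:,0] 
    d=np.c_[n,np.ones(len(n))]@R; c=-R.T@t
    return c+d*((z-c[2])/d[:,2])[:,None]
def blob(m,x0,y0,x1,y1):
    mm=np.zeros_like(m);mm[y0:y1,x0:x1]=m[y0:y1,x0:x1]
    cs=cv2.findContours(mm,cv2.RETR_EXTERNAL,cv2.CHAIN_APPROX_NONE)[0]
    return max(cs,key=cv2.contourArea)[:,0]
def rect(P):
    (c,wh,a)=cv2.minAreaRect(np.float32(P[:,:2]*1000));b=cv2.boxPoints((c,wh,a))
    e=[b[1]-b[0],b[2]-b[1]];e=max(e,key=np.linalg.norm)
    return np.round(c,1),np.round(wh,1),np.round(np.degrees(np.arctan2(e[1],e[0]))%180,1)
E
python3 - <<'E'
from h import *
boxes={"top":dict(w=(190,200,245,275),t=(320,165,380,300)),"scene":dict(w=(215,280,292,360),t=(280,160,412,245))}
for n in boxes:
    s=dict(np.load(n+"0.npz"));h=cv2.cvtColor(s["img"],cv2.COLOR_RGB2HSV)
    white=cv2.inRange(h,(0,0,215),(180,40,255)); blue=cv2.inRange(h,(95,90,60),(125,255,255))
    b=boxes[n]
    print(n,"ridge",rect(cast(s,blob(white,*b["w"]),.06)))
    fp=cv2.findNonZero(blue[b["w"][1]:b["w"][3],b["w"][0]:b["w"][2]])[:,0]+np.array(b["w"][:2])
    print(" foot",rect(cast(s,fp,.01)))
    x0,y0,x1,y1=b["t"]
    if n=="top":
        print(h[195,334],h[250,355],h[250,330],h[195,310],h[195,347],h[230,400])
    crop=s["img"][y0:y1,x0:x1,::-1];k=4
    cv2.imwrite(f"pics/{n}c.png",cv2.resize(crop,None,fx=k,fy=k,interpolation=cv2.INTER_CUBIC))
    # pale: bright
    pale=cv2.inRange(h,(8,60,185),(25,140,255))
    c=blob(pale,*b["t"]);P=cast(s,c,.015);print(" turner",rect(P),cv2.contourArea(c))
    cv2.imwrite(f"pics/{n}m.png",pale)
E
```

```text
top ridge (array([492.2, 138.5]), array([ 31.4, 107.1]), np.float32(170.1))
 foot (array([492.2, 136.7]), array([ 77.7, 128. ]), np.float32(170.3))
[ 15 124 199] [ 15 131 204] [ 12 134 150] [ 14 127 183] [ 15 128 202] [ 13 134 165]
 turner (array([ 606.5, -186.8]), array([96.6, 73. ]), np.float32(9.5)) 1100.0
scene ridge (array([491.3, 141.3]), array([ 32.5, 107.5]), np.float32(170.3))
 foot (array([490.3, 141.3]), array([ 76. , 126.1]), np.float32(170.1))
 turner (array([ 600.3, -184.1]), array([107.5,  73.4]), np.float32(10.6)) 1015.0
```

View pics/topc.png

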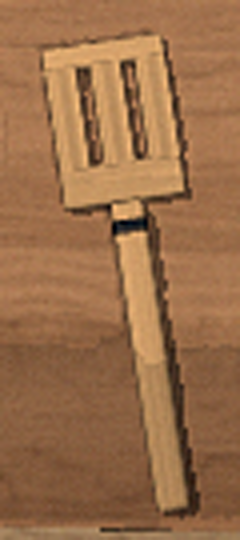

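The crop shows the ring at about (129,226), the handle end at (174,510) and the blade end midpoint at (103,46). In full-image pixels these are (352,221.5), (363.5,292.5) and (345.7,176.5).

```bash
python3 - <<'E'
from h import *
s=dict(np.load("top0.npz"))
r=cast(s,[(352.2,221.5),(363.3,291.5)],.018);b=cast(s,[(345.7,176.5)],.012)
print(r,b,np.linalg.norm(b[0,:2]-r[1,:2]),np.linalg.norm(b[0,:2]-r[0,:2]),np.degrees(np.arctan2(*(b[0]-r[1])[[1,0]])))
s=dict(np.load("scene0.npz"));h=cv2.cvtColor(s["img"],cv2.COLOR_RGB2HSV)
dark=cv2.inRange(h[195:215,322:350],(0,0,0),(180,255,80))
p=cv2.findNonZero(dark)
print(p[:,0].mean(0)+[322,195],len(p)); print(cast(s,[p[:,0].mean(0)+[322,195]],.015))
t=dict(np.load("top0.npz"));print("shaker",cast(t,[(282,190)],0),"paddle",cast(t,[(452,222)],.018))
E
```

```text
[[ 0.54069548 -0.19813285  0.018     ]
 [ 0.37233168 -0.22766425  0.018     ]] [[ 0.65171576 -0.18083314  0.012     ]] 0.28328187349665573 0.11236006019420477 9.515608479844689
[335.23076923 200.57692308] 26
[[ 0.5411113  -0.19213965  0.015     ]]
shaker [[ 0.61711795 -0.02491694  0.        ]] paddle [[ 0.54472795 -0.44086325  0.018     ]]
```

```bash
python3 -m handwheel '{"delta_pos":[[0,0,0],[35,-35,0],[35,-35,0],[35,-35,0],[35,-35,0],[35,-35,0],[35,-35,0],[0,0,0],[0,0,0],[0,0,0]],"twist":[0,0,0,0,0,0,0,0,0,0]}' -1 30
```

```text
t: 1.1
eef_pos: [0.2983, -0.3573, 0.2313]
tool_rot: [0.0, 0.993, 0.114, -0.0]
force: [0.5, 0.4, 0.3]
width: 0.0855
finger_force: 0.0
```

```bash
python3 -m handwheel '{"delta_pos":[[39,-14.7,14],[39,-14.7,14],[39,-14.7,14],[39,-14.7,14],[39,-14.7,14],[39,-14.7,14],[39,-14.7,14],[0,0,30],[0,0,0],[0,0,0]],"twist":[0,0,0,0,0,0,0,0,0.054,0]}'; python3 - <<'E'
from plant import imaging
import cv2
s=imaging.snapshot("scene");cv2.imwrite("pics/a.png",cv2.resize(s["img"][100:300,220:460,::-1],None,fx=3,fy=3))
E
```

```text
t: 2.1
eef_pos: [0.5406, -0.1955, 0.1018]
tool_rot: [-0.0, 0.996, 0.086, -0.001]
force: [-0.1, -0.3, -0.3]
width: 0.0857
finger_force: 0.0
```

View pics/a.png

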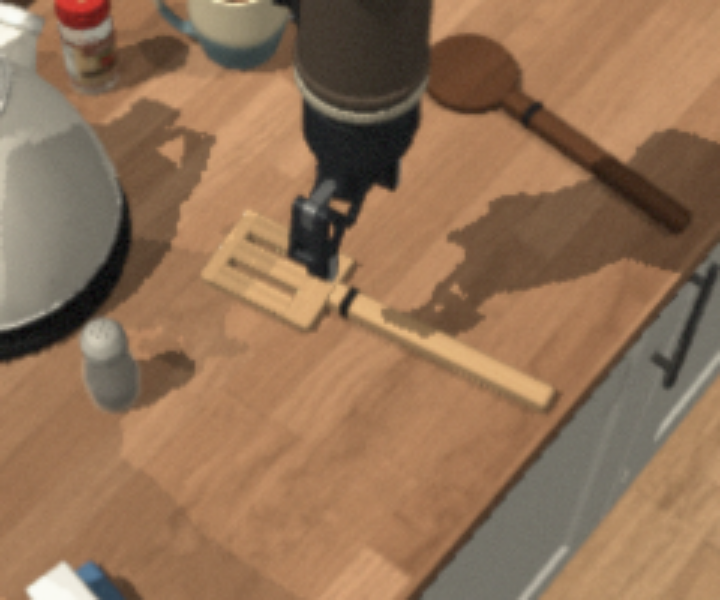

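The gripper sits above the ring, at about (345,300) in the crop, and is aligned with the handle. I'll descend with a small shift toward the handle, then grip.

```bash
python3 -m handwheel '{"delta_pos":[[-3,0,15],[0,0,20],[0,0,20],[0,0,20],[0,0,15],[0,0,8],[0,0,0],[0,0,0],[0,0,0],[0,0,0]],"twist":[0,0,0,0,0,0,0,0,0,0]}'
python3 -m handwheel '{"delta_pos":[[0,0,0],[0,0,0],[0,0,0],[0,0,0],[0,0,0],[0,0,0],[0,0,0],[0,0,0],[0,0,0],[0,0,0]],"twist":[0,0,0,0,0,0,0,0,0,0]}' 1 50
```

```text
t: 3.15
eef_pos: [0.539, -0.1947, 0.0061]
tool_rot: [0.0, 0.996, 0.088, 0.001]
force: [-0.1, 0.4, 0.3]
width: 0.0854
finger_force: 0.0
t: 4.15
eef_pos: [0.5387, -0.1946, 0.0056]
tool_rot: [0.0, 0.996, 0.088, 0.0]
force: [-0.4, -0.1, 5.5]
width: 0.0187
finger_force: 50.0
```

```bash
python3 -m handwheel '{"delta_pos":[[0,0,-10],[0,0,-20],[0,0,-25],[0,0,-25],[0,0,-25],[0,0,-25],[0,0,-15],[0,0,0],[0,0,0],[0,0,0]],"twist":[0,0,0,0,0,0,0,0,0,0]}'; python3 - <<'E'
from plant import imaging,bot
import cv2
s=imaging.snapshot("scene");cv2.imwrite("pics/b.png",cv2.resize(s["img"][60:300,220:460,::-1],None,fx=2.5,fy=2.5))
print(bot.observe()["ft_torque"],bot.observe()["force"])
E
```

```text
t: 5.15
eef_pos: [0.5376, -0.1942, 0.1491]
tool_rot: [-0.0, 0.996, 0.088, -0.001]
force: [-0.2, -0.3, -1.3]
width: 0.0186
finger_force: 49.3
[-0.01157864 -0.01383331 -0.01684131] [-0.65115149  0.02124553 -1.86257688]
```

View pics/b.png

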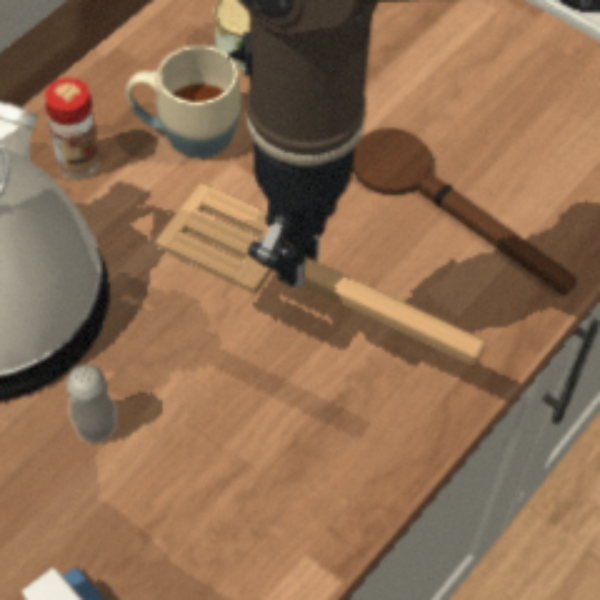

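The turner is held level at the ring. Next I'll carry it at this height and rotate it toward the crosswise heading.

```bash
python3 -m handwheel '{"delta_pos":[[-2,-10,0],[-4,-25,0],[-5,-28,0],[-5,-28,0],[-5,-28,0],[-5,-28,0],[-4,-28,0],[-3,-20,0],[0,-8,0],[0,0,0]],"twist":[0,0,0,0,0,0,0,0,0,0]}'
python3 -m handwheel '{"delta_pos":[[0,0,0],[0,0,0],[0,0,0],[0,0,0],[0,0,0],[0,0,0],[0,0,0],[0,0,0],[0,0,0],[0,0,0]],"twist":[-0.07,-0.12,-0.14,-0.14,-0.14,-0.14,-0.14,-0.14,-0.12,-0.07]}'
```

```text
t: 6.2
eef_pos: [0.4701, 0.0008, 0.1502]
tool_rot: [-0.0, 0.996, 0.089, -0.0]
force: [0.6, 0.6, -1.3]
width: 0.0187
finger_force: 49.3
t: 7.2
eef_pos: [0.4708, -0.002, 0.15]
tool_rot: [0.0, 0.765, 0.644, -0.0]
force: [-0.3, 0.1, -2.3]
width: 0.0187
finger_force: 49.3
```

```bash
python3 -m handwheel '{"delta_pos":[[8,0,0],[20,-1,0],[28,-1,0],[28,-1,0],[28,0,0],[20,0,0],[8,0,0],[0,0,25],[0,0,20],[0,0,0]],"twist":[0,0,0,0,0,0,0,0,0,0]}'; python3 - <<'E'
from plant import imaging
import cv2,numpy as np
s=imaging.snapshot("scene");np.savez("sc.npz",**s);cv2.imwrite("pics/c.png",cv2.resize(s["img"][190:430,150:390,::-1],None,fx=2.5,fy=2.5))
E
```

```text
t: 8.2
eef_pos: [0.4904, 0.1363, 0.103]
tool_rot: [-0.001, 0.767, 0.642, -0.002]
force: [-0.3, -0.4, -1.1]
width: 0.0188
finger_force: 49.2
```

View pics/c.png

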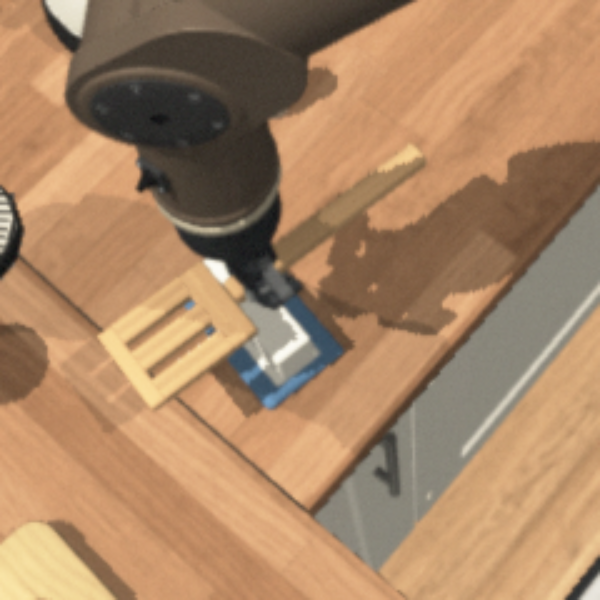

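```bash
python3 - <<'E'
from h import *
s=dict(np.load("sc.npz"))
a=cast(s,[(317.2,252.8)],.1155)[0];b=cast(s,[(201.2,338.8)],.1095)[0]
u=(b-a)[:2];L=np.hypot(*u);u/=L;print(a,b,L,np.degrees(np.arctan2(u[1],u[0])),a[:2]+174*u/1000,b[:2]-116*u/1000)
E
```

```text
[ 0.45382045 -0.02335252  0.1155    ] [0.50656351 0.2523035  0.1095    ] 0.28065649988514835 79.16814282661468 [0.48651983 0.14754731] [0.48476393 0.13837028]
```

The turner reads level at 79°, and its balance point is within about 3 mm of the ridge line. I'll lower it now.

```bash
python3 -m handwheel '{"delta_pos":[[0,0,10],[0,0,10],[0,0,8],[0,0,4],[0,0,2],[0,0,1],[0,0,1],[0,0,0.5],[0,0,0.5],[0,0,0]],"twist":[0,0,0,0,0,0,0,0,0,0]}'
```

```text
t: 9.25
eef_pos: [0.492, 0.138, 0.0684]
tool_rot: [0.0, 0.766, 0.643, 0.0]
force: [0.5, -0.2, -1.2]
width: 0.0184
finger_force: 49.3
```

```bash
python3 -m handwheel '{"delta_pos":[[0,0,0.5],[0,0,0.5],[0,0,0.5],[0,0,0.5],[0,0,0.5],[0,0,0.5],[0,0,0],[0,0,0],[0,0,0],[0,0,0]],"twist":[0,0,0,0,0,0,0,0,0,0]}'
```

```text
t: 10.25
eef_pos: [0.4919, 0.138, 0.0656]
tool_rot: [0.0, 0.766, 0.643, 0.0]
force: [-2.4, -1.2, 5.5]
width: 0.0184
finger_force: 50.1
```

It is in contact, with the vertical force at +5.5 N. Release.

```bash
python3 -m handwheel '{"delta_pos":[[0,0,0],[0,0,0],[0,0,0],[0,0,0],[0,0,0],[0,0,0],[0,0,0],[0,0,0],[0,0,0],[0,0,0]],"twist":[0,0,0,0,0,0,0,0,0,0]}' 0
python3 -m handwheel '{"delta_pos":[[0,0,-5],[0,0,-10],[0,0,-20],[0,0,-30],[0,0,-40],[0,0,-40],[0,0,0],[0,0,0],[0,0,0],[0,0,0]],"twist":[0,0,0,0,0,0,0,0,0,0]}'
python3 - <<'E'
from plant import imaging
import cv2,numpy as np
s=imaging.snapshot("scene");np.savez("sd.npz",**s);cv2.imwrite("pics/d.png",cv2.resize(s["img"][190:430,150:390,::-1],None,fx=2.5,fy=2.5))
E
```

```text
t: 11.25
eef_pos: [0.4919, 0.138, 0.0653]
tool_rot: [0.0, 0.766, 0.643, -0.0]
force: [0.8, -1.0, -0.4]
width: 0.0426
finger_force: 0.0
t: 12.25
eef_pos: [0.4911, 0.1377, 0.2092]
tool_rot: [-0.0, 0.766, 0.643, -0.001]
force: [-0.0, 0.6, 0.1]
width: 0.0429
finger_force: 0.0
```

View pics/d.png

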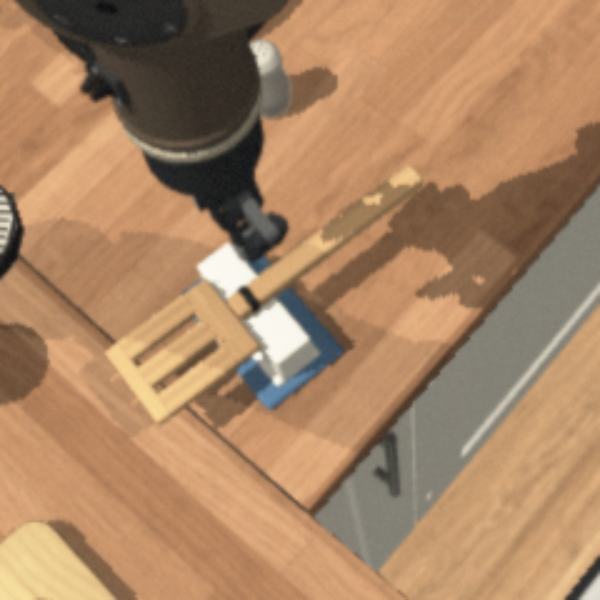

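The turner lies across the ridge with the ring over it at about (250,297), and the gripper is clear. I'll check that it's level before handing in.

```bash
python3 - <<'E'
from h import *
from plant import imaging,bot
s=dict(np.load("sd.npz"));f=lambda x,y:[(x/2.5+150,y/2.5+190)]
a=cast(s,f(411,181),.078)[0];b=cast(s,f(133,387),.072)[0];r=cast(s,f(250,298),.078)[0]
print(a,b,r,np.hypot(*(b-a)[:2]),np.hypot(*(r-a)[:2]))
n=imaging.snapshot("scene")["img"]
print(cv2.absdiff(n,s["img"])[250:400,190:330].mean(),bot.observe()["force"])
E
python3 -m handwheel '{"delta_pos":[[0,0,-10],[0,0,-10],[0,0,-10],[0,0,0],[0,0,0],[0,0,0],[0,0,0],[0,0,0],[0,0,0],[0,0,0]],"twist":[0,0,0,0,0,0,0,0,0,0]}'
python3 - <<'E'
from plant import imaging
from h import *
s=dict(np.load("sd.npz"));n=imaging.snapshot("scene")["img"]
print(cv2.absdiff(n,s["img"])[320:365,190:250].mean())
E
```

```text
[ 0.45611108 -0.01694136  0.078     ] [0.50897928 0.25488559 0.072     ] [0.48762398 0.143096   0.078     ] 0.2769204538794941 0.16311045667933824
1.7904285714285715 [ 0.30965743 -0.15175139 -0.07999997]
t: 13.35
eef_pos: [0.4918, 0.138, 0.2402]
tool_rot: [-0.0, 0.766, 0.643, -0.0]
force: [1.1, 0.1, 0.5]
width: 0.0428
finger_force: 0.0
3.147407407407407
```

```bash
python3 -c "
from plant import job
print(job.finish_job())"
```

```text
the job is handed in; nothing more can be done
None
```

I set the turner crosswise on the ridge, let go of it and handed the job in at about 13 s; the last pictures show it level, with its ring about 3 mm from the ridge's middle line, and I never touched the dark paddle.

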